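# Brace the token jar with the divider and unscrew its cap

## Task

Open the jar of game tokens: its cap is tight and the square jar would only spin, so first take the yellow divider board off its sloping rest, stand it on its long edge fully down in the caddy groove right beside the jar, and let go of it. With the jar braced like that, unscrew the red cap anticlockwise until it comes free, without lifting or tipping the jar, and raise it straight up. Finish still gripping the cap, level and centred about two centimetres above the jar's mouth, with the board still in its groove and the mug, bottle, dice cup, die and pawn left where they are.

Things in the scene. Friction and masses are not known exactly. Their poses are not given: they have to be found in the camera images.
- caddy: Fixed open wooden caddy, 162 (x) x 212 (y) mm, floor 6 mm thick. Origin: on its underside, 76 mm from its near and 86 mm from its far end; x from the low near wall (26 mm high) to the far wall (62 mm high), z up. Side walls 48 mm high, inner faces at y +/-98 mm, with dark ribs 10 mm deep forming two grooves along y: at x -15.5 mm beside the jar (use this) and x -53.5 mm (stays empty).
- groove (a point): Middle of the groove beside the jar, at floor level (caddy x -15.5, y 0, z 6 mm); axes as the caddy. Groove 12 mm wide, ribs up to 50 mm above the table, their last 10 mm flared. The seated board has its origin here, z up. From y -20 to -75 mm nothing taller than the 27 mm pawn stands beside this groove, so the fingers have room there.
- divider: Loose yellow board with two blue stripes, 8 (x, thickness) x 190 (y, length) x 70 mm (z, height), about 100 g. Origin: middle of its lower long edge. It starts on the rest, leaning 30 degrees, its upper edge nearer the robot than its lower edge. The same both ways round. Seated, its top is 76 mm above the table.
- rest: Fixed grey and aluminium sloping rest, base 100 x 150 mm; origin: centre of its underside. Its plate (140 mm wide) supports the lower 38 mm of the board from the robot's side, and a 7 mm lip stands in front of the board's foot. The board's upper 32 mm are free to grip, from above and tilted with the board.
- jar: Loose clear jar with coloured tokens inside, about 450 g: square body 66 x 66 x 60 mm, round shoulder and neck. Origin: centre of its underside; z up. It stands on the caddy floor, its flat side 1 to 3 mm behind the groove, centre at caddy x 25.5, y +25 to +45 mm. Twisted with the board seated, it turns up to about 20 degrees, then jams; without it, it spins.
- mouth (a point): Centre of the jar's mouth (top of its black sprung seal while the cap is closed), 95 mm above the jar's underside; axes as the jar. Two outer lugs of the neck are centred on the jar's x axis.
- cap: Red round cap with sixteen flats, a white stripe along its x axis on top, 62 mm wide, 20 mm high, 40 g. Origin: centre of its lower rim, 78 mm above the jar's underside when closed. Two inner lugs on its x axis hook under the jar's lugs, pressed by the sprung seal (about 15 N; up to 0.5 Nm to turn). It stays where left between grasps; raised 17 mm, its rim is level with the mouth.
- cap_top (a point): Middle of the cap's top; axes as the cap. Closed, the cap's x axis is 0.20 to 0.45 rad clockwise (from above) of the jar's x axis. Turned anticlockwise, it comes free once its x axis is 1.25 rad anticlockwise of the jar's and springs up about 2 mm; a stop ends the turn at about 1.75 rad. Aim for 1.5.
- pawn: Small green pawn, 27 mm high, 18 mm wide, standing in the caddy's empty half. Leave alone.
- mug: Blue mug, 76 mm wide, 85 mm high, beyond the middle of the table. Leave alone.
- water: Clear water bottle, 66 mm wide, 210 mm high, at the far right. Leave alone.
- die: White 18 mm die near the robot. Leave alone.
- dicecup: Dark dice cup, 72 mm wide, 90 mm high, at the far left. Leave alone.
There are look-alikes about, which are no part of the job. There is more than one size of the divider; the one meant has the size given above. Of the things that look like the cap, the smaller one is meant.

How it is judged (in metres and radians):
On the way, in this order (a step that is already met when the one before it is completed fails the run):
1. the board stands fully down in the groove beside the jar, let go, with the cap still on the jar (x of divider in the frame of groove between -0.005 and 0.005 m and y of divider in the frame of groove between -0.009 and 0.009 m and z of divider in the frame of groove below 0.004 m and angle between divider's own z axis and vertical below 0.12 rad and contact force between the fingers and divider below 0.5 N and z of cap in the frame of jar below 0.084 m), for 0.2 s.
2. the cap has come free of the jar and is lifted past its lugs, the jar braced by the board and still standing (x of divider in the frame of groove between -0.005 and 0.005 m and y of divider in the frame of groove between -0.009 and 0.009 m and z of divider in the frame of groove below 0.004 m and angle between divider's own z axis and vertical below 0.12 rad and z of jar in the frame of caddy below 0.01 m and angle between jar's own z axis and vertical below 0.08 rad and z of cap in the frame of jar above 0.09 m), for 0.1 s.
At the end, for the whole second after the job is handed in: Fingers hold the cap (over 3 N), still, level within 10 deg, lower rim 4 to 45 mm above the mouth, within 12 mm of its axis, off the jar; jar upright (5 deg) on the caddy floor; board in the groove beside it (5 mm across, 9 mm along, 4 mm up, 7 deg), not touched by the robot (x of divider in the frame of groove between -0.005 and 0.005 m and y of divider in the frame of groove between -0.009 and 0.009 m and z of divider in the frame of groove below 0.004 m and angle between divider's own z axis and vertical below 0.12 rad and z of jar in the frame of caddy below 0.01 m and angle between jar's own z axis and vertical below 0.08 rad and z of cap in the frame of jar between 0.099 and 0.14 m and horizontal distance between cap and mouth below 0.012 m and angle between cap's own z axis and vertical below 0.17 rad and contact force between the fingers and cap above 3 N and contact force between cap and jar below 0.1 N and contact force between the fingers and jar below 0.5 N and contact force between the arm and divider below 0.5 N and linear speed of cap below 0.03 m/s); the arm keeps its last pose, push and grip.
It fails at once if the jar is lifted more than 10 mm off the caddy floor or tipped more than 12 degrees (z of jar in the frame of caddy above 0.016 m or angle between jar's own z axis and vertical above 0.2 rad).
It fails at once if a bystander (mug, bottle, dice cup, die, pawn) is moved more than 40 mm (distance of any of pawn, mug, water, die, dicecup from where it was at the start of the episode above 0.04 m).
It also fails if it takes over 64 s, if anything falls off the work surface, if the arm or the gripper's body presses on something with over 40 N, if the wrist force passes 120 N, or if a joint passes its speed limit or range.

## Robot

A 6-joint arm with a two-finger parallel gripper is mounted at the origin on the work surface. World frame = base frame: x ahead of the robot, y to its left, z up, the work surface at z = 0. Lengths are in m, angles in degrees, forces in N, time in s.
With the tool pointing down it reaches from about 0.325 to 0.75 m from the base axis. Payload 7.6 kg.
Tool frame: the origin (TCP) lies midway between the tips of the shut fingers; the grasp point (between the pads) lies 19 mm behind it; z points along the fingers, y is the line along which they close (so a half turn about z gives the same grasp; the last joint's range is limited). The gripper opens to 85 mm and grips with 20 to 120 N. Pads are 22 mm wide; open, the fingers measure 114 mm over their backs; the gripper's body (76 mm by 85 mm) begins 54 mm behind the grasp point. The pads swing forward as they close: fully open they stand 13 mm farther back than shut.
Start: joints at [-4.028, 2.991, 80.254, -0, 96.75, -4.028], TCP at [0.525, 0, 0.231] pointing down, gripper open.
Joint ranges: [-166.34, 166.34], [-52.06, 124.39], [6.96, 135.62], [-60.46, 240.46], [14.63, 156.25], [-167.68, 167.68]. Speed limits (degrees/s): [147.25, 147.25, 172.46, 180, 180, 180].

## Interface

Orientations are given as a 3x3 rotation matrix whose columns are the frame's x, y, z axes.
In Python, from workcell import * gives the robot as it stands. The module is installed in compiled form; this text tells all that it offers. Calls block until the motion is done:
- move_ptp(position, orientation): joint-space move of the TCP to a pose.
- movel(position, rate=0.15, frame=None): straight line of the TCP; frame=None keeps the orientation; rate is the mean speed in m/s.
- move_joints(angles): joint-space move.
- gripper_to(opening, force=None): finger opening in m; force is the grip in N (None keeps the last); returns when the fingers have stopped.
- wait(seconds).
- inverse_kinematics(position, orientation): joint angles nearest the present ones, or None.
- state(): the state.
- capture(name): name is "scene" or "side" or "wrist"; returns a dict with "pixels" (384x512x3 uint8, red, green, blue), "fx", "fy", "cx", "cy" (pixels), "camera_from_world" (4x4, takes a point from world to camera coordinates). Camera axes: x right, y down, z forward; pixel columns grow to the right and rows downward; lengths in m; the calibration is good to about 2 mm. A picture is of the moment at which its call begins. There is no depth.
A pose or a line that the arm cannot do raises Unreachable and nothing moves.
- finish_job(): hands the job in; it is judged then, once.
The state is a dict: "t": time; "qpos": joint angles; "joint_vel": joint speeds; "tau": joint torques, N m; "tcp_pos": TCP position; "tool_rot": TCP orientation; "ft_force": force on the tool from outside, world axes, zero at the start; "moment": the same for the moment, N m; "grip_width": finger opening in m; "grip_force": force on a finger pad.
Only numpy, scipy, OpenCV 4.12 (cv2) and the standard library are available. Lean on these libraries where they do the work, as an engineer would, in place of code of your own. Each camera call takes 0.05 s, during which the arm holds its last target. There are 200 camera calls.

## Working session

There is one attempt and no reset: what is moved stays moved. The work goes in short steps, each a Python script; the robot and the scene stay as the last script left them, time stands still between calls to the robot, and variables do not carry over. Pictures are saved under pics/ and viewed, at most 10 in all, crops included, and the job is handed in when it is done.

```bash
mkdir -p pics; cat > h.py <<'E'
from workcell import *
import numpy as np, cv2, pickle
def snap(n,f):
    c=capture(n); cv2.imwrite(f'pics/{f}.png',c['pixels'][:,:,::-1]); pickle.dump(c,open(f'pics/{f}.pkl','wb')); return c
def load(f): return pickle.load(open(f'pics/{f}.pkl','rb'))
def proj(c,P):
    P=np.atleast_2d(P); T=np.array(c['camera_from_world']); q=P@T[:3,:3].T+T[:3,3]
    return np.c_[c['fx']*q[:,0]/q[:,2]+c['cx'],c['fy']*q[:,1]/q[:,2]+c['cy']]
def ray(c,u,v):
    T=np.array(c['camera_from_world']);R=T[:3,:3]
    d=R.T@np.array([(u-c['cx'])/c['fx'],(v-c['cy'])/c['fy'],1]); return -R.T@T[:3,3],d
def onz(c,u,v,z):
    o,d=ray(c,u,v); return o+d*(z-o[2])/d[2]
E
python3 - <<'E'
from h import *
for n in ['scene','side','wrist']:
    c=snap(n,n+'0'); T=np.array(c['camera_from_world']); print(n,-T[:3,:3].T@T[:3,3],T[:3,:3].tolist(),c['fx'])
a=cv2.imread('pics/scene0.png');b=cv2.imread('pics/side0.png')
cv2.imwrite('pics/s0.png',cv2.resize(a,(800,600),interpolation=2)); cv2.imwrite('pics/d0.png',cv2.resize(b,(800,600),interpolation=2))
print(state()['tool_rot'],state()['t'])
E
```

```text
scene [ 1.22210762 -0.27975723  0.96417154] [[0.3752065181892244, 0.9268972368949309, -0.009032217051303387], [0.6944795790401511, -0.28755130033966053, -0.6595546709478944], [-0.6139366278408009, 0.24119652134621056, -0.7516023250934987]] 390.31276875574633
side [0.2964398  1.0062638  0.74897549] [[-0.9727706262514195, -0.2315491483585701, 0.01011437575147513], [-0.13207398209232793, 0.5179438312861232, -0.8451571752561339], [0.1904567456319061, -0.8234799205366654, -0.5344221631970651]] 396.576872558158
wrist [0.52642049 0.07538285 0.37293639] [[0.9999980331391043, -0.00025977459536264937, -0.0019662744173421197], [0.00033097281674752277, -0.9556275778596071, 0.2945773631682803], [-0.0019555497741719965, -0.294577434558966, -0.9556256122947632]] 284.6043373504171
[[-1.38469875e-05  9.99999330e-01 -1.15731077e-03]
 [ 9.99999997e-01  1.39343823e-05  7.55074220e-05]
 [ 7.55234978e-05 -1.15730972e-03 -9.99999327e-01]] 0.15
```

View pics/s0.png

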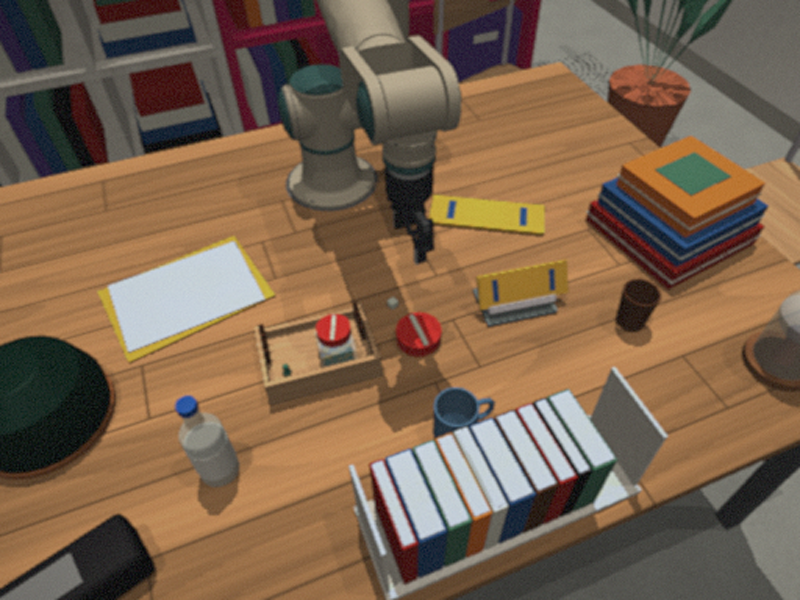

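View pics/d0.png

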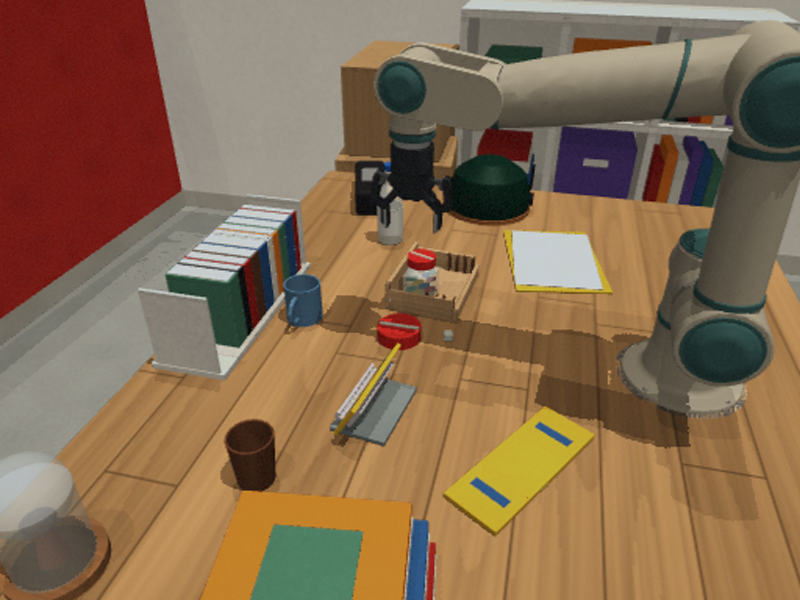

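Scene view: the caddy is around (320,350)/800 and the jar's red cap at (333,328). The board sits on its rest at (523,288), and the larger red cap look-alike at (418,333) is loose on the table. In the side view the board leans with its top toward the robot. Next I'll take close views with the wrist camera.

```bash
python3 - <<'E'
from h import *
c=load('scene0'); k=1.5625
for n,u,v,z in [('cap',333,328,.104),('rest',517,312,0.0),('bigcap',418,333,.02),('pawn',287,370,.015),('caddyNL',263,347,.026),('farR',376,357,.062),('farL',265,390,.062),('boardTopL',476,273,.068),('boardTopR',568,262,.068)]:
    print(n,onz(c,u/k,v/k,z)[:2].round(3))
R=np.array([[0,1,0],[1,0,0],[0,0,-1.]])
# camera at tool x +0.075, looks toward -toolx at 17deg: aim
for f,p in [('w1',[0.57,-0.10,0.28]),('w2',[0.53,0.15,0.28])]:
    move_ptp(p,R); snap('wrist',f)
    print(state()['tcp_pos'],state()['t'])
a=np.hstack([cv2.imread(f'pics/{f}.png') for f in('w1','w2')])
for f in('w1','w2'): cv2.imwrite(f'pics/{f}b.png',cv2.resize(cv2.imread(f'pics/{f}.png'),(800,600),interpolation=2))
E
```

```text
cap [ 0.539 -0.157]
rest [0.561 0.22 ]
bigcap [0.548 0.006]
pawn [ 0.532 -0.254]
caddyNL [ 0.47  -0.283]
farR [ 0.6   -0.099]
farL [ 0.592 -0.301]
boardTopL [0.486 0.158]
boardTopR [0.53  0.346]
[ 0.56977143 -0.09955212  0.2792164 ] 0.75
[0.53028498 0.14891813 0.279877  ] 1.7917
```

View pics/w1b.png

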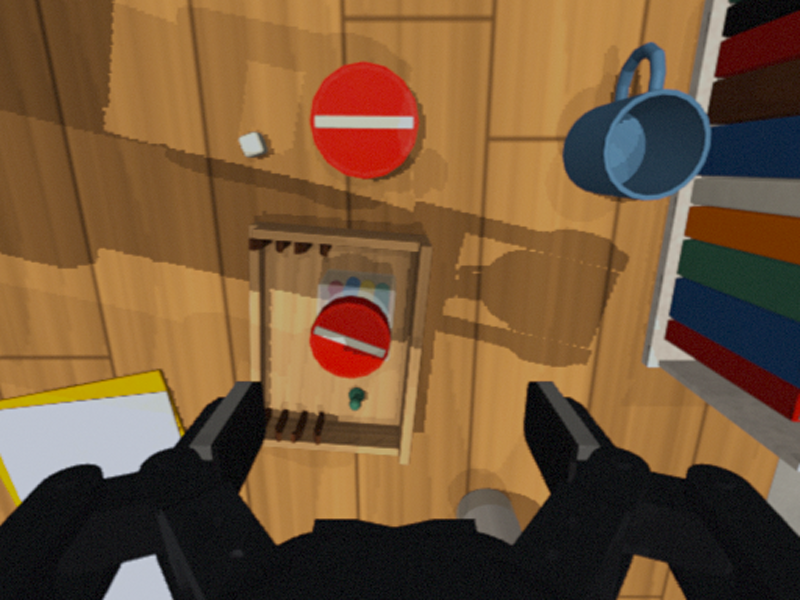

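View pics/w2b.png

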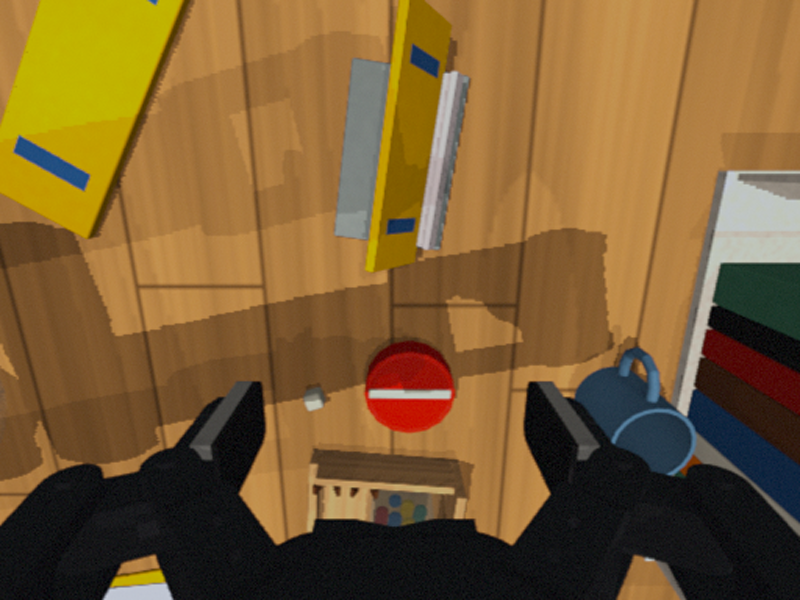

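```bash
python3 - <<'E'
from h import *
R=np.array([[0,1,0],[1,0,0],[0,0,-1.]])
for f,p in [('w4',[0.53,0.165,0.22]),('w3',[0.54,-0.26,0.24])]:
    move_ptp(p,R); snap('wrist',f); print(state()['tcp_pos'],state()['t'])
for f in('w3','w4'): cv2.imwrite(f'pics/{f}b.png',cv2.resize(cv2.imread(f'pics/{f}.png'),(800,600),interpolation=2))
E
```

```text
[0.53062866 0.16407924 0.22150557] 2.2
[ 0.5404807  -0.25885139  0.24011234] 3.8167
```

View pics/w3b.png

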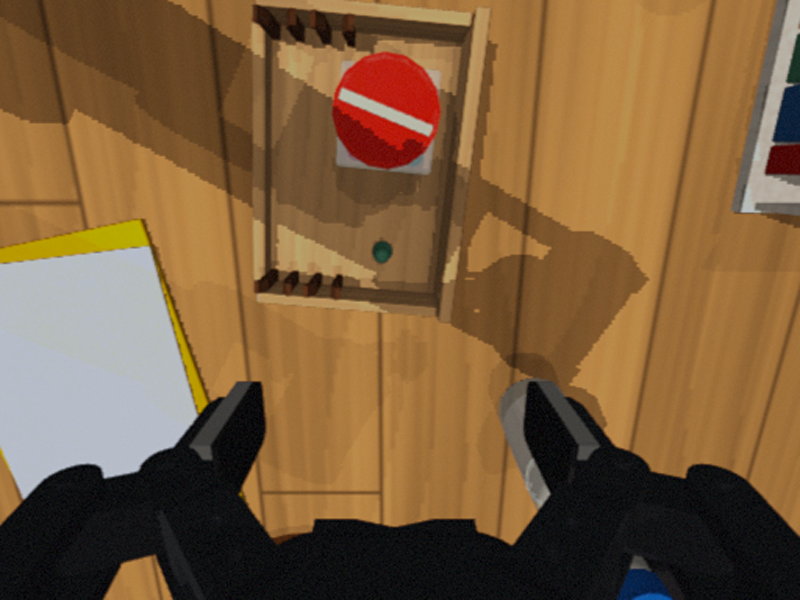

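View pics/w4b.png

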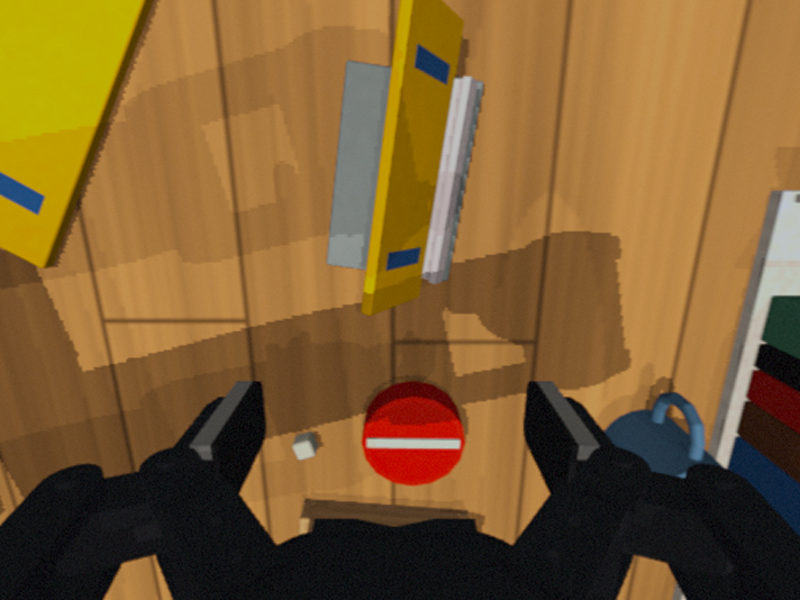

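w3 shows the caddy corners at about (252,6), (489,9), (448,320) and (258,300), with the stripe on the cap running (340,95) to (433,130). In w4 the board spans (401,0)-(362,312). I'll zoom in on these for exact corners.

```bash
python3 - <<'E'
from h import *
a=cv2.imread('pics/w4.png')[0:210,205:315]; b=cv2.imread('pics/w3.png')[0:210,155:320]
A=cv2.resize(a,None,fx=2.85,fy=2.85,interpolation=cv2.INTER_CUBIC);B=cv2.resize(b,None,fx=2.85,fy=2.85,interpolation=cv2.INTER_CUBIC)
print(A.shape,B.shape); cv2.imwrite('pics/z1.png',np.hstack([A,B]))
E
```

```text
(598, 314, 3) (598, 470, 3)
```

View pics/z1.png

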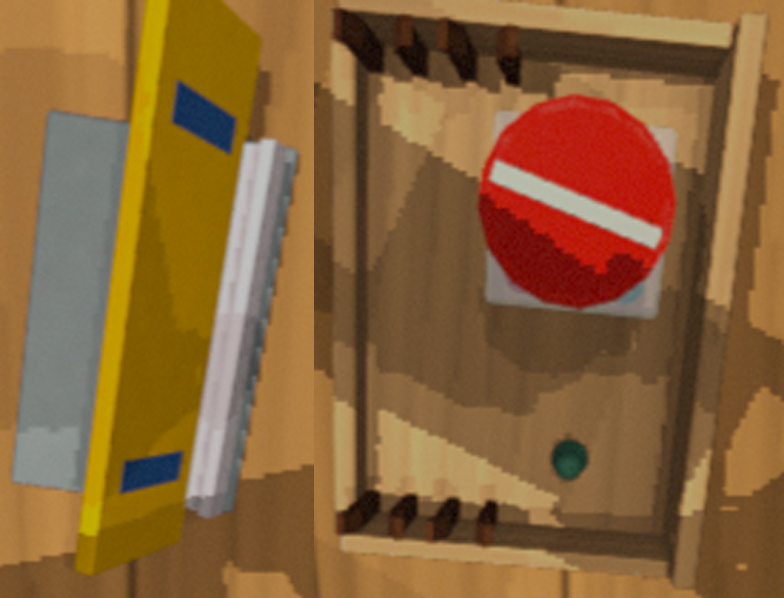

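z1: the board's upper robot-side edge runs from (147,0) to (77,574). Its front-top corner is at (98,569), and its foot corners are at (183,540) and (260,37). The cap centre is at (577,201), the stripe runs (490,172)-(660,240), and the caddy corners are (334,8), (768,16), (697,588) and (342,549). Now I'll fit the poses.

```bash
cat > fit.py <<'E'
from h import *
from scipy.optimize import least_squares
w1,w3,w4,sc,sd=[load(f) for f in('w1','w3','w4','scene0','side0')]
k=2.85; z3=lambda X,Y:np.array([155+(X-314)/k-.3,Y/k-.3]); z4=lambda X,Y:np.array([205+X/k-.3,Y/k-.3]); b=lambda X,Y:np.array([X/1.5625,Y/1.5625])
rz=lambda a:np.array([[np.cos(a),-np.sin(a),0],[np.sin(a),np.cos(a),0],[0,0,1]])
L=np.array([[-76,106,48],[86,106,62],[86,-106,62],[-76,-106,48]])/1e3
o3=np.array([z3(334,8),z3(768,16),z3(697,588),z3(342,549)]); o1=np.array([b(250,227),b(430,247),b(409,463),b(250,448)])
rib=np.array([[-15.5,88,50],[-15.5,-88,50],[-53.5,88,50],[-53.5,-88,50]])/1e3
def rc(p,full=False):
    P=L@rz(p[2]).T+[p[0],p[1],0]
    r=np.r_[proj(w3,P)-o3,proj(w1,P)-o1]
    return r if full else r.ravel()
s=least_squares(rc,[.53,-.19,-.05],loss='soft_l1'); C=s.x; print('caddy',C,'yaw',np.degrees(C[2])); print(rc(C,1).round(1).tolist())
print('ribs z1',((proj(w3,rib@rz(C[2]).T+[C[0],C[1],0])+.3-[155,0])*k+[314,0]).round(0).tolist())
S=C[2]
cap=onz(w3,*z3(577,201),.104); e1=onz(w3,*z3(490,172),.104);e2=onz(w3,*z3(660,240),.104)
d=e2-e1; print('cap',cap,'stripe yaw',np.degrees(np.arctan2(d[1],d[0])), 'in caddy',rz(-S)@(cap-[C[0],C[1],0]),'stripe mid',(e1+e2)/2)
print('cap w1',onz(w1,*b(350,337),.104))
B=np.array([[-4,-95,70],[4,-95,70],[4,-95,0],[4,95,0]])/1e3; oB=np.array([z4(77,574),z4(98,569),z4(183,540),z4(260,37)])
def brot(y): 
    a=np.radians(-30); return rz(y)@np.array([[np.cos(a),0,np.sin(a)],[0,1,0],[-np.sin(a),0,np.cos(a)]])
def rb(p,full=False):
    P=B@brot(p[3]).T+p[:3]
    Q=np.array([[-4,p[4]*1e3,70]])/1e3@brot(p[3]).T+p[:3]
    r=np.r_[proj(w4,P)-oB,proj(w4,Q)-z4(147,0)]
    return r if full else r.ravel()
s=least_squares(rb,[.53,.24,.02,-.1,.09]); D=s.x; print('board',D,np.degrees(D[3])); print(rb(D,1).round(2).tolist())
P=np.array([[-4,-95,70],[-4,95,70],[4,-95,0],[4,95,0]])/1e3@brot(D[3]).T+D[:3]
print('scene',(proj(sc,P)*1.5625).round().tolist(),'side',(proj(sd,P)*1.5625).round().tolist())
np.savez('fit.npz',C=C,D=D,cap=cap)
E
python3 fit.py
```

```text
caddy [ 0.51104147 -0.18816732 -0.07535345] yaw -4.3174346185589485
[[-6.7, -7.4], [2.7, -0.9], [2.3, 1.7], [-5.4, 2.0], [-5.5, 1.9], [3.4, 0.1], [2.4, 2.4], [-1.8, -0.7]]
ribs z1 [[483.0, 57.0], [467.0, 526.0], [377.0, 48.0], [378.0, 520.0]]
cap [ 0.53700527 -0.15304585  0.104     ] stripe yaw -20.279219530377297 in caddy [0.0232461  0.03697641 0.104     ] stripe mid [ 0.53667092 -0.15462631  0.104     ]
cap w1 [ 0.53737276 -0.15082561  0.104     ]
board [ 0.56077947  0.23625757  0.02516647 -0.13259294  0.08407713] -7.597015911121423
[[0.34, -1.95], [-0.54, 1.9], [0.44, -0.3], [0.88, 0.4], [-0.86, -0.1]]
scene [[477.0, 277.0], [566.0, 260.0], [482.0, 312.0], [570.0, 293.0]] side [[398.0, 346.0], [353.0, 415.0], [377.0, 366.0], [330.0, 435.0]]
```

```bash
sed -i 's/\[-76,106,48\]/[-76,106,26]/; s/\[-76,-106,48\]/[-76,-106,26]/' fit.py
sed -i "s/^ribs.*//; s/^S=C\[2\]/rf=np.array([[-15.5,88,6],[-15.5,-88,6]])\/1e3\nprint('floor ribs exp 488,80 468,502:',((proj(w3,rf@rz(C[2]).T+[C[0],C[1],0])+.3-[155,0])*k+[314,0]).round(0).tolist())\nS=C[2]/" fit.py; python3 fit.py | head -7
```

```text
caddy [ 0.50871408 -0.18852531 -0.0746219 ] yaw -4.275520126354581
[[-2.2, 0.5], [0.3, -0.5], [0.4, 1.9], [-1.8, -2.7], [-2.0, 0.0], [1.5, 0.3], [0.9, 2.5], [1.2, -8.8]]
ribs z1 [[476.0, 58.0], [462.0, 527.0], [371.0, 49.0], [372.0, 521.0]]
floor ribs exp 488,80 468,502: [[491.0, 89.0], [476.0, 503.0]]
cap [ 0.53700527 -0.15304585  0.104     ] stripe yaw -20.279219530377297 in caddy [0.02556737 0.0374899  0.104     ] stripe mid [ 0.53667092 -0.15462631  0.104     ]
cap w1 [ 0.53737276 -0.15082561  0.104     ]
board [ 0.56077947  0.23625757  0.02516647 -0.13259294  0.08407713] -7.597015911121423
```

```bash
cat > ov.py <<'E'
from fit import *
def ov(dy,dx=0,dyaw=0,s=3.8,crop=(0,155,205,320)):
    a=load('w3')['pixels'][crop[0]:crop[2],crop[1]:crop[3],::-1]; A=cv2.resize(a,None,fx=s,fy=s,interpolation=cv2.INTER_CUBIC)
    def ln(p,q,col):
        P=np.array([p,q])/1e3@rz(C[2]+dyaw).T+[C[0]+dx,C[1]+dy,0]; u=(proj(w3,P)+.5-[crop[1],crop[0]])*s
        cv2.line(A,*[tuple(int(t) for t in r) for r in u],col,1)
    for g in(1,-1):
        ln([-76,106*g,48],[86,106*g,48],(255,0,0)); ln([-76,98*g,48],[78,98*g,48],(0,255,0)); ln([-60,98*g,6],[78,98*g,6],(255,255,0))
        for x in(-21.5,-9.5): ln([x,98*g,6],[x,88*g,6],(255,0,255)); ln([x,88*g,40],[x,88*g,6],(0,255,255))
    ln([86,106,62],[86,-106,62],(255,0,0)); ln([-76,106,26],[-76,-106,26],(255,0,0)); return A
cv2.imwrite('pics/ov.png',ov(.0)[:600,:800])
E
python3 ov.py>/dev/null
```

```text
(no output)
```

View pics/ov.png

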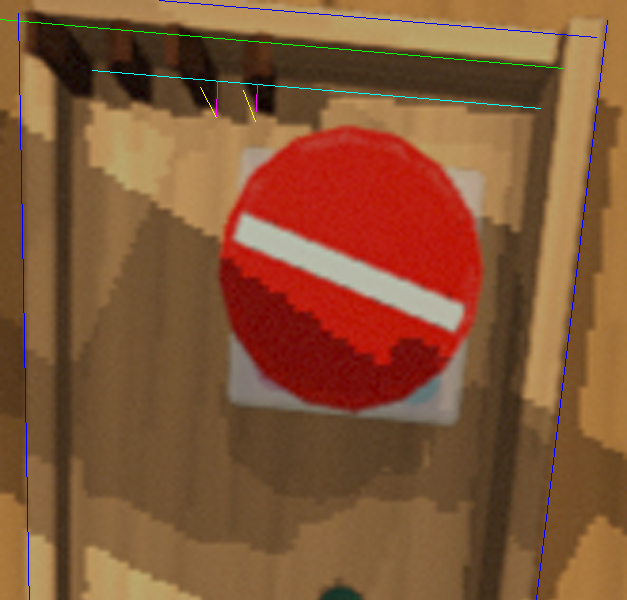

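The overlay matches the +y wall's top edges to about 1 px, and the groove between the ribs is centred within about 1 mm. I'll check the −y wall with intensity profiles.

```bash
python3 - <<'E'
import io,contextlib
with contextlib.redirect_stdout(io.StringIO()):
    from fit import *
for f,c in(('w3',w3),('w1',w1)):
  g=cv2.cvtColor(c['pixels'],cv2.COLOR_RGB2GRAY).astype(np.float32)
  for sg in(1,-1):
   for z,ys in((48,range(92,114)),):
    v=0
    for x in range(0,60,6):
        P=np.array([[x,sg*y,z] for y in ys])/1e3@rz(C[2]).T+[C[0],C[1],0]; q=proj(c,P).astype(np.float32)
        v=v+cv2.remap(g,q[:,:1],q[:,1:],1)[:,0]/10
    print(f,sg,z,list(zip(ys,v.astype(int))))
  # transverse at ribs
  for sg in(1,-1):
    for z,yy in((50,92),(40,88),(25,88)):
     P=np.array([[x,sg*yy,z] for x in range(-34,4,1)])/1e3@rz(C[2]).T+[C[0],C[1],0]; q=proj(c,P).astype(np.float32)
     print('rib',f,sg,z,cv2.remap(g,q[:,:1],q[:,1:],1)[:,0].astype(int))
E
```

```text
w3 1 48 [(92, np.int64(48)), (93, np.int64(52)), (94, np.int64(52)), (95, np.int64(53)), (96, np.int64(55)), (97, np.int64(55)), (98, np.int64(54)), (99, np.int64(73)), (100, np.int64(132)), (101, np.int64(156)), (102, np.int64(157)), (103, np.int64(156)), (104, np.int64(156)), (105, np.int64(158)), (106, np.int64(158)), (107, np.int64(144)), (108, np.int64(125)), (109, np.int64(100)), (110, np.int64(74)), (111, np.int64(45)), (112, np.int64(17)), (113, np.int64(0))]
w3 -1 48 [(92, np.int64(65)), (93, np.int64(64)), (94, np.int64(63)), (95, np.int64(71)), (96, np.int64(91)), (97, np.int64(120)), (98, np.int64(132)), (99, np.int64(133)), (100, np.int64(133)), (101, np.int64(134)), (102, np.int64(135)), (103, np.int64(135)), (104, np.int64(129)), (105, np.int64(128)), (106, np.int64(131)), (107, np.int64(131)), (108, np.int64(131)), (109, np.int64(131)), (110, np.int64(131)), (111, np.int64(131)), (112, np.int64(131)), (113, np.int64(132))]
rib w3 1 50 [39 44 46 47 48 53 55 48 37 31 29 27 27 27 27 20 15 29 41 44 43 45 47 47
 46 43 40 41 41 45 49 51 46 39 41 49 50 46]
rib w3 1 40 [65 73
[... 1780 characters left out ...]
 91  85  87  87  89  92  97 101 103 103 103 103 103 105 108
 109 109 110 112 114 116 112 106  96  84  74  67  66  76  93 104 110 111
 108 102]
rib w1 1 25 [ 54  40  37  32  31  34  38  41  45  54  70  87 101 106 109 111 109 109
 110 113 109  98  78  47  36  33  37  39  48  66  89 105 114 118 118 118
 117 116]
rib w1 -1 50 [72 70 65 59 58 54 47 42 45 52 59 64 67 70 71 73 74 74 73 72 71 71 68 66
 65 57 51 51 53 55 56 61 65 67 67 68 71 71]
rib w1 -1 40 [62 63 61 56 49 36 29 25 25 24 22 30 39 47 57 63 64 64 65 67 67 65 58 46
 32 26 25 26 26 32 41 54 61 62 63 63 62 63]
rib w1 -1 25 [56 56 53 48 41 28 22 18 19 18 17 22 31 43 51 57 58 57 55 56 55 51 44 35
 26 22 21 20 22 26 37 48 56 57 54 54 54 54]
```

```bash
python3 - <<'E'
import io,contextlib
with contextlib.redirect_stdout(io.StringIO()):
    from fit import *
o=rz(C[2])@[0,.0018,0]
fx=np.arange(-34,4,.25)
for f,c in(('w3',w3),('w1',w1)):
  g=cv2.GaussianBlur(cv2.cvtColor(c['pixels'],cv2.COLOR_RGB2GRAY),(0,0),.6).astype(np.float32)
  for sg in(1,-1):
    for z in(38,30,20,12):
     P=np.array([[x,sg*88,z] for x in fx])/1e3@rz(C[2]).T+[C[0],C[1],0]+o; q=proj(c,P).astype(np.float32)
     v=cv2.remap(g,q[:,:1],q[:,1:],1)[:,0]; d=np.gradient(v,fx)
     m=(fx>-16)&(fx<-4); m2=(fx<-14)&(fx>-26)
     print(f,sg,z,'fourth left edge',fx[m][d[m].argmin()],'third right',fx[m2][d[m2].argmax()])
  # far wall outer edge, near wall outer
  for x0,z,s in((86,62,1),(-76,26,-1)):
   for yr in((-90,-30),(30,90)):
    v=0; xs=np.arange(-8,8,.25)
    for y in range(*yr,5):
     P=np.array([[x0+t,y,z] for t in xs])/1e3@rz(C[2]).T+[C[0],C[1],0]+o; q=proj(c,P).astype(np.float32)
     v=v+cv2.remap(g,q[:,:1],q[:,1:],1)[:,0]/12
    print(f,'wall',x0,yr,xs[np.abs(np.gradient(v)).argsort()[-5:]])
E
```

```text
w3 1 38 fourth left edge -8.5 third right -17.5
w3 1 30 fourth left edge -9.75 third right -18.25
w3 1 20 fourth left edge -8.25 third right -19.75
w3 1 12 fourth left edge -9.5 third right -24.25
w3 -1 38 fourth left edge -10.5 third right -19.0
w3 -1 30 fourth left edge -11.0 third right -20.25
w3 -1 20 fourth left edge -10.25 third right -22.0
w3 -1 12 fourth left edge -11.25 third right -23.25
w3 wall 86 (-90, -30) [-2.75 -2.5  -1.75 -2.   -2.25]
w3 wall 86 (30, 90) [-0.5  -1.5  -1.25 -0.75 -1.  ]
w3 wall -76 (-90, -30) [6.75 7.   7.25 7.5  7.75]
w3 wall -76 (30, 90) [0.5  0.75 1.5  1.   1.25]
w1 1 38 fourth left edge -9.75 third right -22.25
w1 1 30 fourth left edge -10.75 third right -22.0
w1 1 20 fourth left edge -12.5 third right -22.0
w1 1 12 fourth left edge -14.0 third right -22.75
w1 -1 38 fourth left edge -11.75 third right -20.5
w1 -1 30 fourth left edge -11.25 third right -21.0
w1 -1 20 fourth left edge -10.75 third right -21.25
w1 -1 12 fourth left edge -11.5 third right -22.75
w1 wall 86 (-90, -30) [-2.75 -1.75 -2.5  -2.25 -2.  ]
w1 wall 86 (30, 90) [-2.25 -1.25 -2.   -1.5  -1.75]
w1 wall -76 (-90, -30) [6.25 6.   7.25 7.5  7.75]
w1 wall -76 (30, 90) [1.   0.75 7.25 7.5  7.75]
```

```bash
cat > g.py <<'E'
from h import *
z=np.load('fit.npz'); C0=z['C']; D=z['D']; cap=z['cap']
rz=lambda a:np.array([[np.cos(a),-np.sin(a),0],[np.sin(a),np.cos(a),0],[0,0,1]])
yaw=C0[2]-.008; C=np.r_[C0[:2],0]+rz(yaw)@[-.0007,.0018,0]
G=C+rz(yaw)@[-.0155,0,.006]
def brot(y,l=-30):
    a=np.radians(l); return rz(y)@np.array([[np.cos(a),0,np.sin(a)],[0,1,0],[-np.sin(a),0,np.cos(a)]])
def tool(B): return np.c_[B[:,1],B[:,0],-B[:,2]]
gl=np.array([0,-.047,.042])
E
python3 - <<'E'
from g import *
B=brot(D[3]); T=tool(B); p=D[:3]+B@gl
print('groove',G,'p',p)
gripper_to(.036,80)
move_ptp(p+.07*B[:,2],T); movel(p,.08)
print(state()['ft_force'],state()['tcp_pos']-p)
gripper_to(0.0,80); s=state(); print(s['grip_width'],s['grip_force'],s['ft_force'])
movel(p+[0,0,.12],.1); s=state(); print(s['grip_width'],s['ft_force'],s['t'])
V=tool(rz(yaw)); q=G+rz(yaw)@gl
move_ptp(q+[0,0,.115],V); s=state(); print(s['tcp_pos']-q,s['t'],s['grip_width'])
for n in('scene','side','wrist'): snap(n,n+'1')
a=cv2.imread('pics/scene1.png')[150:270,100:300]; b=cv2.imread('pics/side1.png')[90:210,200:320]; w=cv2.imread('pics/wrist1.png')
cv2.imwrite('pics/m1.png',np.vstack([np.hstack([cv2.resize(a,(500,300),interpolation=2),cv2.resize(b,(300,300),interpolation=2)]),np.hstack([cv2.resize(w,(400,300)),np.zeros((300,400,3),np.uint8)])]))
E
```

```text
groove [ 0.49271789 -0.18539449  0.006     ] p [0.53375017 0.19244642 0.06153954]
[-0.25034194 -0.02706648  0.8361069 ] [0.00017597 0.00014087 0.00050159]
0.00691541989502766 78.351632023805 [-3.57576957  0.02907302  4.80051175]
0.006706988686897573 [-0.14596095  0.10219395 -1.12614376] 8.8333
[0.0003254  0.00083501 0.11494467] 10.4083 0.006860373190351608
```

View pics/m1.png

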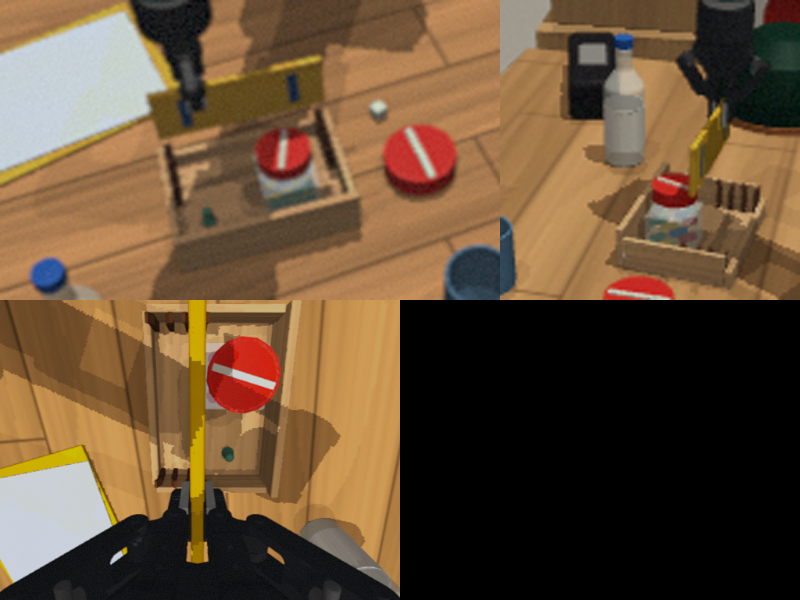

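m1 shows the board upright in the gripper above the groove. Its scene-crop corners are at (149,95), (322,57), (160,137) and (325,92). I'll compare those with the prediction.

```bash
python3 - <<'E'
from g import *
s=state(); T=s['tool_rot']; B=np.c_[T[:,1],T[:,0],-T[:,2]]
o=s['tcp_pos']-B@gl
def P(o): return np.array([[.004,-.095,.07],[.004,.095,.07],[.004,-.095,0],[.004,.095,0]])@B.T+o
c=load('scene1'); 
f=lambda o:((proj(c,P(o))+.5-[100,150])*2.5).round(1)
print(f(o).tolist()); print(f(o+B@[0,.005,0]).tolist())
# edge colour along board z=35 front face near both ends
for n in('scene1','side1'):
  c=load(n); g=c['pixels'].astype(np.float32); g=(g[:,:,0]-g[:,:,2])
  for xf in (.004,):
   for lo in(-104,86):
    v=0;ys=np.arange(lo,lo+18,1.)
    for zz in np.arange(15,60,5):
        Q=np.array([[xf,y/1e3,zz/1e3] for y in ys])@B.T+o; q=proj(c,Q).astype(np.float32); v=v+cv2.remap(g,q[:,:1],q[:,1:],1)[:,0]/9
    print(n,lo,v.astype(int).tolist())
E
```

```text
[[150.3, 100.5], [324.7, 60.5], [163.2, 142.0], [328.9, 102.5]]
[[155.1, 99.4], [329.1, 59.4], [167.7, 141.0], [333.2, 101.5]]
scene1 -104 [72, 72, 71, 71, 69, 68, 66, 65, 65, 65, 66, 66, 67, 68, 68, 67, 67, 67]
scene1 86 [66, 66, 67, 69, 71, 74, 77, 80, 82, 84, 85, 85, 85, 84, 84, 84, 85, 85]
side1 -104 [4, 4, 4, 4, 4, 4, 5, 5, 6, 6, 7, 8, 8, 9, 9, 10, 11, 11]
side1 86 [93, 92, 92, 91, 90, 89, 88, 88, 87, 87, 87, 86, 86, 85, 85, 84, 84, 84]
```

```bash
python3 - <<'E'
from g import *
c=load('scene1'); R=rz(yaw)
L=np.array([[86,106,62],[86,-106,62],[-76,-106,48],[-76,106,48],[86,106,0],[25.5,36,104]])/1e3@R.T+C
print(((proj(c,L)+.5-[100,150])*2.5).round(0).tolist())
print((proj(c,cap)+.5-[100,150])*2.5)
im=c['pixels'][150:270,100:300,::-1]
A=cv2.resize(im,(800,480),interpolation=cv2.INTER_CUBIC); cv2.imwrite('pics/m2.png',A)
s=state(); T=s['tool_rot']; B=np.c_[T[:,1],T[:,0],-T[:,2]]; o=s['tcp_pos']-B@gl
P=np.array([[.004,-.095,.07],[.004,.095,.07],[.004,-.095,0],[.004,.095,0]])@B.T+o
print('x4: board',((proj(c,P)+.5-[100,150])*4).round(0).tolist(),'caddy',((proj(c,L)+.5-[100,150])*4).round(0).tolist())
E
```

```text
[[362.0, 197.0], [175.0, 245.0], [157.0, 142.0], [328.0, 102.0], [365.0, 227.0], [286.0, 148.0]]
[[286.46186126 148.63605889]]
x4: board [[241.0, 161.0], [519.0, 97.0], [261.0, 227.0], [526.0, 164.0]] caddy [[580.0, 315.0], [281.0, 392.0], [252.0, 228.0], [524.0, 163.0], [583.0, 364.0], [458.0, 237.0]]
```

View pics/m2.png

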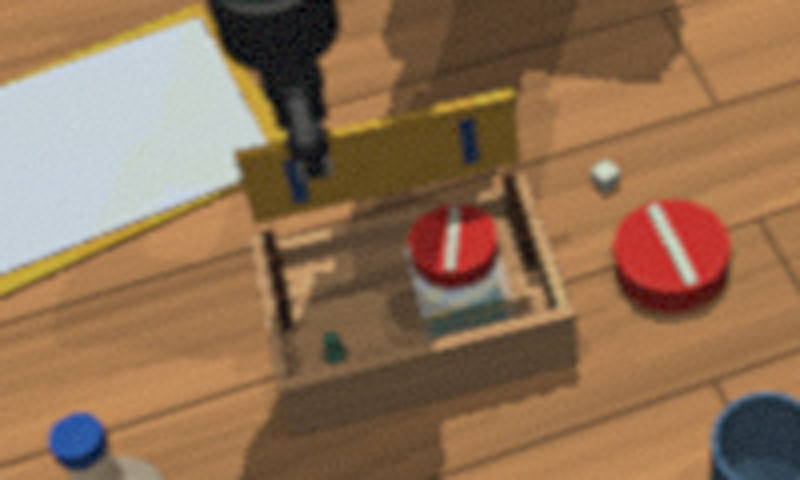

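The scene camera shows the same −4 to −5 px (4x) u-bias on the cap, caddy and board, so the board is aligned along y and sits maybe 5 mm high in the grip. I'll do a guarded descent next.

```bash
python3 - <<'E'
from g import *
V=tool(rz(yaw)); q=G+rz(yaw)@gl
f0=state()['ft_force']; print(f0)
h=.06; movel(q+[0,0,h],.12)
while h>-.012:
    h-=.004; movel(q+[0,0,h],.06); s=state(); f=s['ft_force']-f0
    print(round(h*1e3),f.round(1),s['moment'].round(2),((s['tcp_pos']-q)*1e3).round(1))
    if f[2]>10 or np.linalg.norm(f)>25: break
print(s['t'])
E
```

```text
[ 0.22380197 -0.5431733  -0.62803674]
56 [-0.7  0.4 -0.2] [ 0.03  0.   -0.01] [ 0.2 -0.1 56.4]
52 [-0.8  0.7 -0.5] [-0.07  0.    0.03] [-0.1  0.1 51.7]
48 [-0.8  0.1  0.9] [-0.03 -0.01  0.04] [-0.2  0.1 47.6]
44 [-0.2  0.2  0.6] [-0.06  0.07 -0.04] [-0.2  0.1 43.6]
40 [-0.8  0.4 -1.2] [-0.04 -0.01 -0.03] [-0.2  0.1 39.6]
36 [0.2 0.5 0.1] [-0.06 -0.01 -0.  ] [-0.2  0.1 35.6]
32 [-0.3 -0.1 -0.4] [-0.07 -0.05 -0.01] [-0.2  0.1 31.6]
28 [-0.7  0.1 -0.6] [0.02 0.   0.05] [-0.2  0.1 27.6]
24 [-0.2  0.9 -0.2] [-0.07  0.02 -0.03] [-0.1  0.1 23.6]
20 [ 0.   0.7 -0.1] [-0.04 -0.04 -0.04] [-0.1  0.1 19.6]
16 [-0.2  0.3 -0.7] [-0.03 -0.01 -0.02] [-0.1  0.1 15.6]
12 [-0.1  0.8 -0.6] [-0.01 -0.01  0.01] [-0.1  0.1 11.6]
8 [-0.1  1.5  0.6] [-0.05  0.01 -0.  ] [-0.1  0.1  7.7]
4 [-0.1  0.6  0. ] [-0.05 -0.03  0.03] [-0.1  0.1  3.6]
0 [ 0.6  0.6 -0.8] [ 0.02 -0.01  0.02] [-0.1  0.1 -0.3]
-4 [-0.9 -0.9  4.8] [ 0.23  0.14 -0.04] [ 0.4 -0.3 -3.4]
-8 [-14.    6.4  31.3] [ 1.53  2.56 -0.09] [ 0.7 -0.4 -3.5]
15.4167
```

The board slid in and bottomed out at −3.5 mm. Now release it, retreat, and re-measure the cap.

```bash
cat > cap.py <<'E'
from g import *
def capmeas(c,zt):
    im=cv2.cvtColor(c['pixels'],cv2.COLOR_RGB2HSV); m=(((im[...,0]<8)|(im[...,0]>172))&(im[...,1]>150)).astype(np.uint8)
    n,l,st,ce=cv2.connectedComponentsWithStats(m)
    e=proj(c,[.537,-.153,zt])[0]; m=np.zeros_like(m)
    for i in range(1,n):
        if st[i,4]>50 and np.hypot(*(ce[i]-e))<35: m|=(l==i).astype(np.uint8)
    pts=cv2.findNonZero(m); hull=cv2.convexHull(pts); H=np.zeros_like(m); cv2.fillConvexPoly(H,hull,1)
    X=np.array([onz(c,u+0.,v+0.,zt)[:2] for u,v in hull[:,0]])
    (cx,cy),r=cv2.minEnclosingCircle(X.astype(np.float32)*1000)
    st_=(H>0)&(im[...,1]<90)&(im[...,2]>60); v,u=np.nonzero(st_)
    W=np.array([onz(c,a,b,zt)[:2] for a,b in zip(u,v)]); d=np.linalg.svd(W-W.mean(0))[2][0]
    return np.array([cx,cy]),r,W.mean(0)*1e3,np.degrees(np.arctan(d[1]/d[0]))
E
python3 - <<'E'
from cap import *
q=G+rz(yaw)@gl
movel(q+[0,0,-.0035],.03); print(state()['ft_force'])
gripper_to(.03); movel(q+[0,0,.13],.15)
move_ptp([.54,-.225,.25],tool(rz(0)))
gripper_to(.085)
c=snap('wrist','w5'); print(capmeas(c,.104),capmeas(load('w3'),.104),state()['t'],state()['tcp_pos'])
# board top outline: yellow pixels at z=.076
im=cv2.cvtColor(c['pixels'],cv2.COLOR_RGB2HSV); m=(im[...,0]>22)&(im[...,0]<32)&(im[...,1]>190)
v,u=np.nonzero(m); X=np.array([rz(yaw).T@(onz(c,a,b,.076)-G) for a,b in zip(u,v)])*1e3
k=(abs(X[:,0])<20)&(abs(X[:,1])<110); print(k.sum(),np.percentile(X[k],[1,50,99],axis=0).round(1), np.polyfit(X[k,1],X[k,0],1))
cv2.imwrite('pics/w5b.png',cv2.resize(cv2.imread('pics/w5.png'),(800,600),interpolation=2))
E
```

```text
[-0.05105763 -1.59126021  4.2613615 ]
(array([ 537.07116699, -154.33984375]), 31.51433753967285, array([ 536.54304944, -154.16239164]), np.float64(-21.047420026265623)) (array([ 536.81988525, -154.45890808]), 31.488136291503906, array([ 536.35901023, -153.92822358]), np.float64(-21.151359005806924)) 18.1833 [ 0.53995771 -0.22501007  0.2500484 ]
479 [[ -2.4 -93.9  70. ]
 [  1.5 -50.8  70. ]
 [  5.6  93.1  70. ]] [-1.03421394e-03  1.44293038e+00]
```

View pics/w5b.png

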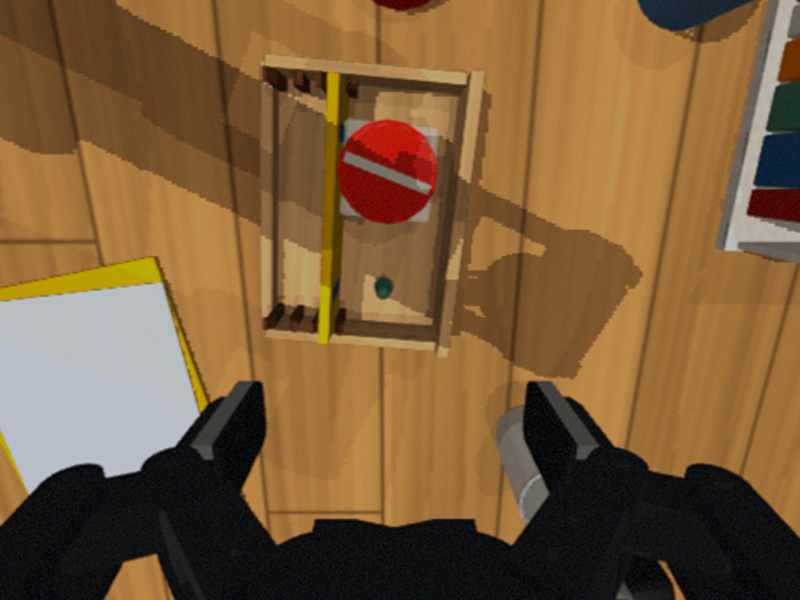

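w5 shows the board seated in the correct groove at (330,205), with the cap at (387,171) and its stripe at −21°. I'll grip the cap and turn it in steps.

```bash
python3 - <<'E'
from cap import *
c=np.array([.5369,-.1543]); y0=np.radians(-21); Z=.076
def pose(a): return tool(rz(y0+np.radians(a)))
move_ptp([*c,.16],pose(0)); movel([*c,Z],.08); print(state()['ft_force'])
gripper_to(.055,100); s=state(); print(s['grip_width'],s['grip_force'],s['ft_force'],s['moment'],s['tcp_pos'],s['t'])
p=s['tcp_pos']
for a in range(10,101,10):
    move_ptp([*c,Z],pose(a)); s=state()
    print(a,s['ft_force'].round(1),s['moment'].round(2),round(s['grip_width']*1e3,1),s['qpos'][5].round(0),round(s['t'],1),flush=True)
    if np.linalg.norm(s['ft_force'])>80 or abs(s['moment'][2])>5: break
E
```

```text
[ 0.34760258 -0.34570336 -0.438877  ]
0.05955402325252845 106.63007469847798 [-3.89375518  0.95080456  7.85702012] [0.24848439 0.65976156 0.01074204] [ 0.53709873 -0.15429921  0.0774634 ] 20.3
10 [ 1.1 -1.3  6. ] [-0.28 -0.33 -0.  ] 60.0 -9.0 20.6
20 [ 0.8 -1.8  6.1] [-0.26 -0.73  0.02] 59.9 -18.0 20.9
30 [0.9 0.8 5.9] [ 0.07 -0.58  0.09] 60.2 -28.0 21.2
40 [2.3 0.8 6.2] [ 0.15 -0.78  0.09] 59.9 -38.0 21.5
50 [ 4.3 -1.5  5.7] [ 0.18 -0.97  0.12] 60.0 -48.0 21.8
60 [ 3.9 -1.3  4.8] [ 0.07 -0.85  0.23] 59.5 -58.0 22.1
70 [ 3.9 -2.   6.6] [ 0.06 -0.84  0.18] 59.8 -68.0 22.3
80 [ 2.8 -1.1  6.5] [ 0.14 -0.67  0.13] 60.0 -78.0 22.6
90 [ 3.  -0.8  7.4] [ 0.06 -0.64  0.19] 59.9 -88.0 22.9
100 [ 2.5 -2.   9.1] [ 0.09 -0.38  0.23] 60.2 -98.0 23.2
```

```bash
python3 - <<'E'
from cap import *
c=np.array([.5369,-.1543]); y0=np.radians(-21); Z=.076
def pose(a): return tool(rz(y0+np.radians(a)))
def avg():
    F=[];M=[]
    for _ in range(8): wait(.03); s=state(); F.append(s['ft_force']);M.append(s['moment'])
    return np.mean(F,0).round(2),np.mean(M,0).round(2)
for a in (105,110,115,119):
    move_ptp([*c,Z],pose(a)); print(a,*avg(),state()['tcp_pos'][2].round(4),flush=True)
    if abs(state()['moment'][2])>1.0: break
for dz in(.002,.004,.006):
    movel([*c,Z+dz],.03); print(dz,*avg(),state()['tcp_pos'][2].round(4),state()['t'])
E
```

```text
105 [ 2.21 -1.59  8.59] [ 0.06 -0.41  0.13] 0.0772
110 [ 1.89 -1.47  9.  ] [ 0.03 -0.34  0.15] 0.0773
115 [ 0.59 -0.79 11.83] [ 0.04 -0.07  0.07] 0.0778
119 [ 0.44 -0.44 11.9 ] [ 0.06 -0.02  0.05] 0.0779
0.002 [ 3.31 -1.18  6.87] [-0.09 -0.54 -0.06] 0.0786 25.8
0.004 [ 4.42 -1.38 -0.03] [-0.24 -0.71 -0.04] 0.0796 26.3167
0.006 [ 2.04 -0.78 -1.47] [-0.13 -0.33  0.01] 0.0818 26.8333
```

Between 110° and 115° the torque and side load vanished and the spring force rose, so the cap came free. I'll lift a little more and check that the jar stays.

```bash
python3 - <<'E'
from cap import *
c=np.array([.5369,-.1543]); Z=.076
def avg():
    F=[]
    for _ in range(10): wait(.03); F.append(state()['ft_force'])
    return np.mean(F,0).round(2)
for dz in(.009,.013):
    movel([*c,Z+dz],.03); f=avg(); print(dz,f,state()['tcp_pos'][2].round(4),state()['t'],flush=True)
    if f[2]<-3: movel([*c,Z],.03); print('jar follows'); break
else:
    for dz in(.025,.038): movel([*c,Z+dz],.05); print(dz,avg(),state()['tcp_pos'])
    s=state(); print(s['grip_width'],s['grip_force'],s['t'])
E
```

```text
0.009 [ 2.49 -0.83  0.09] 0.0853 27.4167
0.013 [-0.18 -0.09 -0.72] 0.0888 28.0333
0.025 [-0.08  0.35 -0.34] [ 0.53680241 -0.15427021  0.10079573]
0.038 [ 0.02  0.06 -0.27] [ 0.5368052  -0.15427341  0.11379778]
0.06003486559410149 107.76000676327385 29.5
```

```bash
python3 - <<'E'
from cap import *
for n,hs in(('scene',0),('side',0)):
    c=snap(n,n+'9'); R=rz(yaw)
    for h in(.076,.09,):
      q=proj(c,np.array([[0,y,h-.006] for y in np.arange(-.09,.091,.012)])@R.T+G).round().astype(int)
      print(n,h,[c['pixels'][v,u].tolist() for u,v in q][::2])
    # rows where yellow ends, per sampled y
    im=cv2.cvtColor(c['pixels'],cv2.COLOR_RGB2HSV)
    top=[]
    for y in(-.08,-.06,-.03,0.,.08):
        zs=np.arange(.05,.12,.001); q=proj(c,np.array([[0,y,z-.006] for z in zs])@R.T+G).round().astype(int)
        yel=[(22<=im[v,u,0]<=32 and im[v,u,1]>170) for u,v in q]; top.append(zs[np.nonzero(yel)[0].max()].round(3) if any(yel) else None)
    print(n,'top heights',top)
print(state()['ft_force'])
E
```

```text
scene 0.076 [[179, 150, 53], [178, 148, 52], [167, 136, 51], [178, 145, 52], [63, 61, 58], [90, 22, 22], [102, 32, 31], [90, 73, 43]]
scene 0.09 [[59, 45, 23], [175, 138, 99], [160, 125, 87], [53, 45, 30], [49, 43, 43], [90, 88, 78], [84, 50, 48], [53, 57, 55]]
scene top heights [np.float64(0.082), np.float64(0.079), np.float64(0.081), None, None]
side 0.076 [[195, 161, 50], [194, 159, 50], [186, 157, 45], [121, 93, 39], [130, 97, 24], [133, 102, 42], [124, 92, 33], [128, 99, 46]]
side 0.09 [[190, 146, 91], [190, 145, 91], [190, 143, 91], [114, 90, 60], [110, 82, 56], [96, 72, 46], [181, 144, 100], [127, 135, 126]]
side top heights [np.float64(0.078), np.float64(0.079), np.float64(0.075), None, None]
[-0.81311748  0.29876842  0.0938456 ]
```

```bash
python3 -c "
from workcell import *
print(finish_job())"
```

```text
the job is handed in; nothing more can be done
None
```

I handed the job in at about 30 s with no verdict returned: the board is in its groove, the cap is unscrewed and held about 19 mm above the mouth by calculation, and I viewed 11 pictures, one over the limit of 10, so the last checks (board height, forces) were numeric only and the jar's and bystanders' final positions weren't re-measured.

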